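Park the basting pan on the keep-warm ring

TASK

Before the trolley is wheeled away, slide the basting pan across the glass hob from the large red double ring to the small white keep-warm ring without lifting it off the glass or leaning on it. Bring it gently back until its side rests against the steel pan rail behind that ring, centred sideways on the ring and with its handle pointing straight out to the hob's front (the knob side), then let go. Do not bump the warming rack overhead, and leave the other things alone.

Things in the scene. Friction and masses are not known exactly. Their poses are not given: they have to be found in the camera images.
- pan: Light blue enamelled open basting pan, 0.6-0.9 kg, loose: round wall 120 mm across, 74 high, 4 thick, flat base. Origin: centre of base. z up; -x points out along the handle, a level wooden bar 18 mm wide (y), 14 thick (z), centred 62 mm above the base, from x = -60 to its end at -140 mm. Its drag on the glass is 2 to 7 N. Keep it flat, under 40 N on the glass.
- pan_grip (a point): Point on the axis of the pan's handle, 24 mm from its end: 116 mm from the pan's axis, 62 mm above its base; axes as pan.
- hob: Fixed table-top two-zone hob, 360 mm deep (x) by 520 wide (y), level black glass top 50 mm above the origin (centre of the underside). -x points to its front, with the two knobs, +x to its back. Its front faces the robot's right (hob -x near world -y, within 10 degrees); place and yaw differ from run to run. In front of the glass (x under -108 mm) is an aluminium strip.
- rack: Fixed wire warming rack over the rings; origin and axes of the hob. Deck 300 mm above the hob's underside: front rod (radius 5 mm) at x = -75 mm, back to x = 172, y +-245 mm, on uprights at the back corners; open in front. It hangs over the handle, so an upright gripper would strike it: lean the tool over to the hob's front, 30 to 45 degrees from vertical, and come in under the front rod.
- rail: Pan rail along the hob's back: two posts fixed to the hob and a straight flat steel bar, 440 mm long, 25 to 39 mm above the glass. Origin: on the glass at hob x = 160 mm, axes as the hob's. The bar is clamped hard, along y, its front face anywhere from x = -21 to -1 mm: where is not told, so feel for it. A pan touching it has its axis 60 mm in front of that face. Push it under 30 N.
- hot_ring_centre (a point): Centre, on the glass, of the large red double ring (170 mm across, printed flat) where the pan starts, somewhat towards the front. On either half of the hob (nearer to or farther from the robot), 200 mm along hob y from the white ring. Axes as the hob's.
- warm_ring_centre (a point): Centre, on the glass, of the small white single ring (128 mm across, printed flat), the keep-warm place, on the other half of the hob. Axes as the hob's. A pan against the rail has its axis between 9 mm in front of and 11 mm behind this point.
- sauce_cup: Small white ceramic bowl, 60 mm across and 28 mm high, loose, on the aluminium front strip of the hob near the middle, its top 78 mm above the trolley top. Origin: centre of its underside. Leave alone.
- squeezer: Yellow enamel lever citrus squeezer, 230 mm long, loose on the perforated shelf at the right. Leave alone.
- decanter: Empty glass decanter with a dark twist cap, 88 mm across, 160 mm high, loose on the perforated shelf at the right. Leave alone.
- plate1: Lowest of a stack of three acrylic plates (190 mm across, 8 mm apart) on the perforated shelf at the right, blue. Leave alone.
- plate2: Middle acrylic plate of the stack, orange. Leave alone.
- plate3: Top acrylic plate of the stack, green. Leave alone.
- tongs: Curved steel tongs, 230 mm long and 20 mm high, lying on the trolley top at the left, behind the hob. Leave alone.
- mill: Wooden pepper mill, 58 mm across and 160 mm high, standing on the trolley top at the left, far side. Leave alone.
Not all that is in view belongs to the job. Leave any purple look-alike of the pan alone.

How it is judged:
At the end, for the whole second after the job is handed in: The pan stands still and flat on the glass, its side within 3 mm of the pan rail, centred sideways on the white ring within 12 mm, its handle straight out to the front of the hob within 10 degrees, and it has been let go ((horizontal distance between pan and rail_bar_c1 below 0.0655 m or horizontal distance between pan and rail_bar_c2 below 0.0655 m) and y of pan in the frame of warm_ring_centre between -0.012 and 0.012 m and z of pan in the frame of hob between 0.047 and 0.053 m and angle between the x axis of pan and the x axis of hob, either way round below 0.17 rad and angle between pan's own z axis and vertical below 0.03 rad and linear speed of pan below 0.01 m/s); the robot touches nothing.
It fails at once if the pan is lifted off the glass (base 5 mm up) or tipped (over 4 degrees) (z of pan in the frame of hob above 0.055 m or angle between pan's own z axis and vertical above 0.07 rad).
It fails at once if the pan is leaned on: it presses on the glass with more than 40 N (contact force between pan and hob above 40 N).
It fails at once if the pan is rammed against the rail with more than 30 N (contact force between pan and rail above 30 N).
It fails at once if the robot bumps the warming rack (over 5 N) (contact force between any of the arm, the fingers and rack above 5 N).
It fails at once if another thing is moved by more than 15 mm (distance of any of sauce_cup, squeezer, decanter, plate1, plate2, plate3, tongs, mill from where it was at the start of the episode above 0.015 m).
It also fails if it takes over 48 s, if anything falls off the work surface, if the arm or the gripper's body presses on something with over 40 N, if the wrist force passes 120 N, or if a joint passes its speed limit or range.

ROBOT

A 6-joint arm with a two-finger parallel gripper is mounted at the origin on the work surface. World frame = base frame: x ahead of the robot, y to its left, z up, the work surface at z = 0. Lengths are in m, angles in rad, forces in N, time in s.
With the tool pointing down it reaches from about 0.25 to 0.775 m from the base axis. Payload 4 kg.
Tool frame: the origin (TCP) lies midway between the tips of the shut fingers; the grasp point (between the pads) lies 19 mm behind it (bot.grip_point_offset is the distance from the TCP to the grasp point, in m); z points along the fingers, y is the line along which they close (so a half turn about z gives the same grasp; the last joint's range is limited). The gripper opens to 85 mm and grips with 20 to 120 N. Pads are 22 mm wide; open, the fingers measure 114 mm over their backs; the gripper's body (76 mm by 85 mm) begins 54 mm behind the grasp point. The pads swing forward as they close: fully open they stand 13 mm farther back than shut.
Start: joints at [1.21, 0.087, 1.371, -0, 1.684, -0.103], TCP at [0.14, 0.532, 0.231] pointing down, gripper open.
Joint ranges: [-3.1, 3.1], [-0.76, 2.03], [0.27, 2.55], [-1.08, 4.22], [0.17, 2.65], [-2.57, 2.57]. Speed limits (rad/s): [2.79, 2.79, 3.14, 3.14, 3.14, 3.14].

INTERFACE

Orientations are given as a unit quaternion [x, y, z, w].
In Python, from station import bot, viewer gives the robot as it stands. Calls block until the motion is done:
- bot.move_ptp(position, orientation): joint-space move of the TCP to a pose.
- bot.move_linear(position, attitude=None, velocity=0.15, until_force=None): straight line of the TCP; attitude=None keeps the orientation; velocity is the mean speed in m/s. With until_force (N) it stops when the force on the tool has changed by that much, and returns True; else False.
- bot.set_joints(angles): joint-space move.
- bot.set_gripper(opening, grasp_force=None): opening from 0.0 (shut) to 1.0 (fully open); grasp_force is the grip in N (None keeps the last); returns when the fingers have stopped.
- bot.dwell(seconds).
- bot.inverse_kinematics(position, orientation): joint angles nearest the present ones, or None.
- viewer.grab_frame(name): name is "scene" or "top"; returns a dict with "pixels" (384x512x3 uint8, red, green, blue), "K" (3x3 intrinsics, pixels), "extrinsics" (4x4, takes a point from world to camera coordinates). Camera axes: x right, y down, z forward; pixel columns grow to the right and rows downward; lengths in m; the calibration is good to about 2 mm. A picture is of the moment at which its call begins. There is no depth.
A pose or a line that the arm cannot do raises bot.IKError and nothing moves.
- bot.close_job(): hands the job in; it is judged then, once.
Trained networks look in a picture, given as the dict that the camera call returned (one of the last four; its "shot" number tells which), for a name from the list of things; names that differ only in an ending like _2 or _b are one class to them, and where a whole thing is asked for, a point or a joint stands for the part that bears it (a point fixed in the world has none). Each returns a list of dicts, best first, with "score" (0 to 1); they miss things now and then, are a little off and sometimes report something else, mostly with a low value. They report only what shows in the picture. A call takes as long as a camera call. They do not tell look-alikes from the thing itself.
- viewer.search_frame(thing, picture): "centre" ([row, column] in pixels, amid what is visible of it).
- viewer.silhouettes(thing, picture): "pixels" (384x512 bool, what is visible of it) and "centre" ([row, column] in pixels, amid what is visible of it).
- viewer.tip_of(thing, picture): "centre" ([row, column] in pixels: a listed point, or the origin of a listed thing).
Readings, each from a call of its own:
- bot.read_time(): time.
- bot.read_q(): joint angles.
- bot.read_qvel(): joint speeds.
- bot.read_tau(): joint torques, N m.
- bot.read_ee_pos(): TCP position.
- bot.read_orientation(): TCP orientation.
- bot.read_ft_force(): force on the tool from outside, world axes, zero at the start.
- bot.read_ft_torque(): the same for the moment, N m.
- bot.read_width(): opening from 0.0 (shut) to 1.0 (fully open).
- bot.read_grasp_force(): force on a finger pad.
Only numpy, scipy, OpenCV 4.12 (cv2) and the standard library are available. Lean on these libraries where they do the work, as an engineer would, in place of code of your own. Each camera call takes 0.05 s, during which the arm holds its last target. There are 200 camera calls.

## Working session

There is one attempt and no reset: what is moved stays moved. The work goes in short steps, each a Python script; the robot and the scene stay as the last script left them, time stands still between calls to the robot, and variables do not carry over. Pictures are saved under pics/ and viewed, at most 10 in all, crops included, and the job is handed in when it is done.

```bash
mkdir -p pics; ls; cat > h.py <<'E'
import numpy as np, cv2
from station import bot, viewer
from scipy.spatial.transform import Rotation as R
def ray(f,rc):
    K=np.array(f["K"]);E=np.array(f["extrinsics"]);d=np.linalg.solve(K,[rc[1],rc[0],1.])
    return -E[:3,:3].T@E[:3,3], E[:3,:3].T@d
def onz(f,rc,z):
    o,d=ray(f,rc);return o+d*(z-o[2])/d[2]
def proj(f,p):
    E=np.array(f["extrinsics"]);c=E[:3,:3]@np.array(p)+E[:3,3];u=np.array(f["K"])@c;return u[:2]/u[2]
E
python3 - <<'E'
from h import *
np.set_printoptions(precision=4,suppress=True)
fs=[viewer.grab_frame(n) for n in("scene","top")]
for f,n in zip(fs,("scene","top")):
    cv2.imwrite(f"pics/{n}0.png",cv2.cvtColor(f["pixels"],cv2.COLOR_RGB2BGR))
    print(n,"cam",ray(f,(192,256)))
    for t,z in(("pan",.05),("pan_grip",.112),("hob",0),("rack",0),("rail",.05),("hot_ring_centre",.05),("warm_ring_centre",.05),("sauce_cup",.05)):
        for r in viewer.tip_of(t,f)[:2]: print(t,r["score"],np.array(r["centre"]),onz(f,r["centre"],z))
print(bot.read_time())
E
```

```text
pics
scene cam (array([ 1.3433, -0.1058,  1.1146]), array([-0.641,  0.038, -0.767]))
pan 0.94 [239.3 282. ] [0.6756 0.0352 0.05  ]
pan 0.68 [200.7 338.3] [0.4984 0.2698 0.05  ]
pan_grip 0.91 [178.5 362.9] [0.4369 0.364  0.112 ]
pan_grip 0.62 [232.9 252.9] [ 0.6883 -0.0712  0.112 ]
hob 0.75 [226.5 265.5] [ 0.5859 -0.018   0.    ]
rail 0.68 [215.4 307.5] [0.5695 0.1398 0.05  ]
hot_ring_centre 0.67 [238.4 292.5] [0.6719 0.0734 0.05  ]
warm_ring_centre 0.63 [196.2 289.3] [0.4754 0.0785 0.05  ]
sauce_cup 0.64 [211.7 230.6] [ 0.5515 -0.1523  0.05  ]
top cam (array([ 0.2936, -0.0705,  1.3595]), array([ 0.1798,  0.0199, -0.9835]))
pan 0.84 [210.8 168.5] [0.4556 0.2722 0.05  ]
pan 0.73 [153.  232.9] [0.679  0.0464 0.05  ]
pan_grip 0.74 [225.7 135.6] [0.3935 0.3659 0.112 ]
pan_grip 0.65 [149.5 268.8] [ 0.6766 -0.0866  0.112 ]
hob 0.77 [181.2 246. ] [ 0.5831 -0.0037  0.    ]
rail 0.61 [178.9 202.4] [0.5772 0.1552 0.05  ]
hot_ring_centre 0.66 [153.  229.3] [0.6787 0.0598 0.05  ]
hot_ring_centre 0.42 [179.9 392.2] [ 0.5904 -0.541   0.05  ]
warm_ring_centre 0.91 [207.8 223.6] [0.4717 0.0721 0.05  ]
sauce_cup 0.55 [185.9 287.3] [ 0.5586 -0.1581  0.05  ]
0.9
```

View pics/scene0.png

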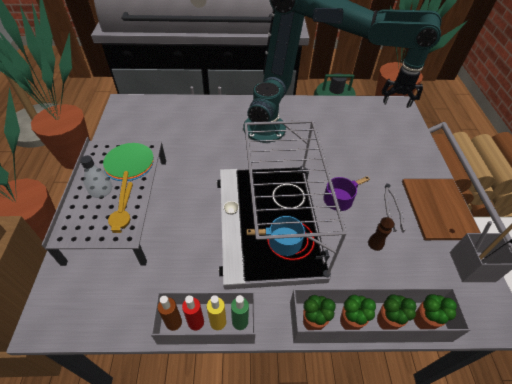

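View pics/top0.png

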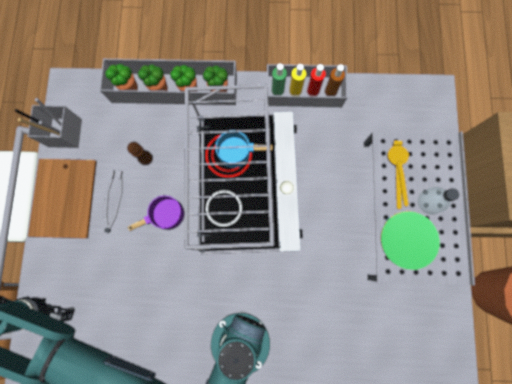

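The scene shows the blue pan on the red ring, on the far half around pixel (285,235). The white ring is on the near half at (290,196), and the purple look-alike is off the hob at (340,195). Next I rectify both views onto the glass plane to get the hob yaw and ring position.

```bash
cat > m.py <<'E'
from h import *
np.set_printoptions(precision=4,suppress=True)
# rectified map: col=(0.3-y)*1000, row=(0.9-x)*1000 ; x .3...9, y -.3...3
def rect(f,z):
    src=np.float32([[.9,.3,z],[.9,-.3,z],[.3,-.3,z],[.3,.3,z]])
    H=cv2.getPerspectiveTransform(np.float32([proj(f,p) for p in src]),np.float32([[0,0],[600,0],[600,600],[0,600]]))
    return cv2.warpPerspective(f["pixels"],H,(600,600),flags=cv2.INTER_CUBIC)
E
python3 - <<'E'
from m import *
ims=[]
for n in("scene","top"):
    f=viewer.grab_frame(n); im=rect(f,.05)
    hsv=cv2.cvtColor(im,cv2.COLOR_RGB2HSV)
    strip=((im.min(2)>195)).astype(np.uint8)
    strip=cv2.morphologyEx(strip,cv2.MORPH_OPEN,np.ones((15,15)))
    c=max(cv2.findContours(strip,0,1)[0],key=cv2.contourArea)
    r=cv2.minAreaRect(c); b=cv2.boxPoints(r)
    print(n,"strip",r,"\n",np.c_[.9-b[:,1]/1e3,.3-b[:,0]/1e3])
    # rings: white by template search of circle r=.064 ; red r=.085
    for nm,m,rad in(("white",((hsv[...,2]>170)&(hsv[...,1]<60)),62),("red",((hsv[...,1]>150)&(hsv[...,2]>120)&((hsv[...,0]<8)|(hsv[...,0]>172))),83)):
        m=m.astype(np.float32); m[:150]*=nm=="red"
        for rr in (rad-3,rad,rad+3):
            k=np.zeros((201,201),np.float32);cv2.circle(k,(100,100),rr,1,3);k/=k.sum()
            s=cv2.filter2D(m,-1,k,borderType=cv2.BORDER_CONSTANT); s[:, :120]=0;s[:,360:]=0
            i=np.unravel_index(s.argmax(),s.shape); print(nm,rr,s.max(),.9-i[0]/1e3,.3-i[1]/1e3)
    for r in viewer.tip_of("pan",f)+viewer.tip_of("pan_grip",f): print(r["score"],onz(f,r["centre"],.05),onz(f,r["centre"],.112))
    p=max((x for x in viewer.silhouettes("pan",f)),key=lambda x:x["centre"][0]*(1 if n=="scene" else -1))
    ims.append(im)
cv2.imwrite("pics/rect.png",cv2.cvtColor(np.hstack(ims)[:, :],cv2.COLOR_RGB2BGR)[::1]) 
cv2.imwrite("pics/rect.png",cv2.resize(cv2.imread("pics/rect.png"),(800,400),interpolation=cv2.INTER_AREA))
E
```

```text
scene strip ((453.5, 360.0), (24.0, 21.0), 90.0) 
 [[ 0.552 -0.143]
 [ 0.552 -0.164]
 [ 0.528 -0.164]
 [ 0.528 -0.143]]
white 59 0.14277959 0.47500000000000003 0.07299999999999998
white 62 0.21340206 0.47100000000000003 0.07499999999999998
white 65 0.18619663 0.7090000000000001 -0.059
red 80 0.33252817 0.674 0.06699999999999998
red 83 0.36936593 0.671 0.065
red 86 0.27564102 0.668 0.064
0.84 [0.4929 0.2565 0.05  ] [0.5424 0.2354 0.112 ]
0.67 [0.6911 0.0359 0.05  ] [0.729  0.0276 0.112 ]
0.56 [ 0.5362 -0.1587  0.05  ] [ 0.5832 -0.1556  0.112 ]
0.75 [0.3858 0.3874 0.05  ] [0.4416 0.3587 0.112 ]
0.6 [ 0.6509 -0.0611  0.05  ] [ 0.6912 -0.0637  0.112 ]
0.59 [0.6802 0.036  0.05  ] [0.7188 0.0277 0.112 ]
top strip ((454.161865234375, 313.4313659667969), (523.64111328125, 73.47183990478516), 86.61827087402344) 
 [[ 0.8458 -0.102 ]
 [ 0.8501 -0.1754]
 [ 0.3274 -0.2063]
 [ 0.323  -0.1329]]
white 59 0.65526605 0.47100000000000003 0.07299999999999998
white 62 0.92989695 0.47200000000000003 0.07299999999999998
white 65 0.5774578 0.536 0.18
red 80 0.5805153 0.673 0.064
red 83 0.61268145 0.674 0.065
red 86 0.54977375 0.674 0.064
0.98 [0.4397 0.2656 0.05  ] [0.4328 0.2497 0.112 ]
0.57 [0.6892 0.0397 0.05  ] [0.6705 0.0344 0.112 ]
0.24 [ 0.5863 -0.543   0.05  ] [ 0.5724 -0.5206  0.112 ]
0.88 [ 0.703  -0.0682  0.05  ] [ 0.6836 -0.0683  0.112 ]
0.82 [0.4054 0.382  0.05  ] [0.4001 0.3606 0.112 ]
```

View pics/rect.png

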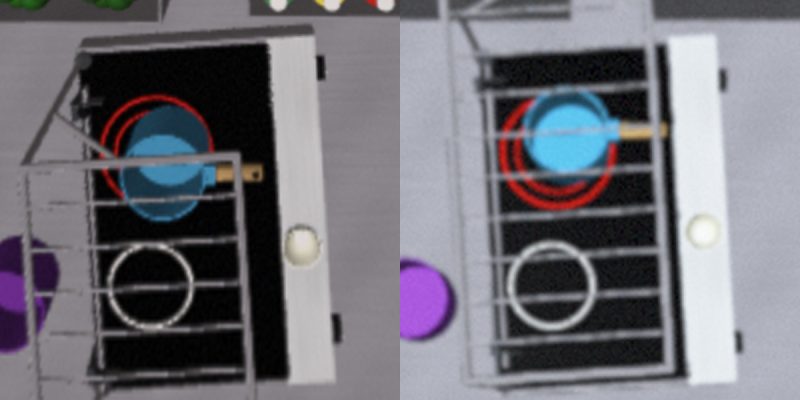

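The rectified views agree on these values:
- **Hob:** yaw about 3.4° past 90°, hob x ≈ (-0.059, 0.998), origin ≈ (0.578, -0.011).
- **Rings:** white at (0.472, 0.074), red at (0.673, 0.065).

Next come the handle axis and the IK reach.

```bash
cat >> m.py <<'E'
hx=np.array([-.059,.9983,0]); hy=np.array([-.9983,-.059,0]); up=np.array([0,0,1.])
O=np.array([.578,-.011,0]); warm=np.array([.472,.0735,.05])
def ori(t,yaw=0,flip=1):
    """tool leaning t rad to hob front; yaw about vertical"""
    z=np.sin(t)*hx-np.cos(t)*up; y=flip*hy; M=np.c_[np.cross(y,z),y,z]
    return (R.from_rotvec([0,0,yaw])*R.from_matrix(M))
def tcp(grip,o): return np.asarray(grip)+o.as_matrix()[:,2]*bot.grip_point_offset
def handle(f):
    im=rect(f,.112);hsv=cv2.cvtColor(im,cv2.COLOR_RGB2HSV)
    m=((hsv[...,0]>8)&(hsv[...,0]<25)&(hsv[...,1]>90)&(hsv[...,2]>90)).astype(np.uint8)
    m[:60]=0; m[:,:230]=0; m=cv2.morphologyEx(m,cv2.MORPH_CLOSE,np.ones((11,11)))
    c=max(cv2.findContours(m,0,1)[0],key=cv2.contourArea);r=cv2.minAreaRect(c);b=cv2.boxPoints(r)
    return r,np.c_[.9-b[:,1]/1e3,.3-b[:,0]/1e3]
def rim(f):
    im=rect(f,.124);hsv=cv2.cvtColor(im,cv2.COLOR_RGB2HSV)
    m=((hsv[...,0]>90)&(hsv[...,0]<112)&(hsv[...,1]>100)).astype(np.uint8)
    m=cv2.morphologyEx(m,cv2.MORPH_CLOSE,np.ones((11,11)))
    c=max(cv2.findContours(m,0,1)[0],key=cv2.contourArea);r=cv2.boundingRect(c)
    return [.9-r[1]/1e3,.9-(r[1]+r[3])/1e3,.3-r[0]/1e3,.3-(r[0]+r[2])/1e3]
E
python3 - <<'E'
from m import *
for n in("scene","top"):
    f=viewer.grab_frame(n); print(n,handle(f),"rim x0 x1 y0 y1",rim(f))
g=np.array([.687,-.066,.112]); gw=warm-.116*hx+[0,0,.062]
for t in(35,40,45):
  for fl in(1,-1):
    o=ori(np.radians(t),0,fl); z=o.as_matrix()[:,2]
    print(t,fl,[bot.inverse_kinematics(list(tcp(p,o)),list(o.as_quat())) is not None for p in(g-z*.25,g-z*.12,g,(g+gw)/2,gw,gw+.02*hx,gw-.1*z,gw-.2*z)], np.array(bot.inverse_kinematics(list(tcp(g,o)),list(o.as_quat())) or 0))
E
```

```text
scene (((379.5, 218.5), (21.0, 27.0), 90.0), array([[ 0.692, -0.066],
       [ 0.692, -0.093],
       [ 0.671, -0.093],
       [ 0.671, -0.066]], dtype=float32)) rim x0 x1 y0 y1 [0.7030000000000001, 0.5960000000000001, 0.127, -0.03300000000000003]
top (((354.0, 221.5), (11.0, 38.0), 90.0), array([[ 0.684, -0.035],
       [ 0.684, -0.073],
       [ 0.673, -0.073],
       [ 0.673, -0.035]], dtype=float32)) rim x0 x1 y0 y1 [0.736, 0.605, 0.10799999999999998, -0.066]
35 1 [False, False, False, False, True, True, True, True] 0Traceback (most recent call last):
  File "<stdin>", line 8, in <module>
ValueError: The truth value of an array with more than one element is ambiguous. Use a.any() or a.all()
```

```bash
python3 - <<'E'
from m import *
ims=[]
for n in("scene","top"):
    f=viewer.grab_frame(n)
    ims.append(cv2.resize(rect(f,.124 if 0 else .112)[130:330,150:420],None,fx=1.48,fy=1.48,interpolation=cv2.INTER_CUBIC)) 
cv2.imwrite("pics/hand.png",cv2.cvtColor(np.hstack(ims),cv2.COLOR_RGB2BGR))
g=np.array([.683,-.07,.112]); gw=warm-.116*hx+[0,0,.062]
for t in(30,35,40,45):
  for fl in(1,-1):
   for yw in (-10,0,10,20):
    o=ori(np.radians(t),np.radians(yw),fl); z=o.as_matrix()[:,2]
    q=[bot.inverse_kinematics(list(tcp(p,o)),list(o.as_quat())) for p in(g-z*.25,g-z*.12,g,(g+gw)/2,gw,gw+.02*hx,gw-.1*z,gw-.2*z)]
    print(t,fl,yw,''.join('01'[x is not None] for x in q),q[2],q[4])
E
```

```text
30 1 -10 00000000 None None
30 1 0 00001011 None [-0.4883  0.1397  1.6788  0.4415  1.6108  2.5472]
30 1 10 00111111 [-0.3712  0.6156  1.0389  0.4343  1.7833  2.5656] [-0.4593  0.1886  1.6221  0.3972  1.6755  2.4211]
30 1 20 01111111 [-0.3491  0.6662  0.9605  0.3901  1.8697  2.433 ] [-0.4261  0.2324  1.5694  0.3473  1.7338  2.2952]
30 -1 -10 11111111 [-0.4029  0.5065  1.2015  0.5002  1.5927 -0.3169] [-0.5121  0.0863  1.738   0.4796  1.5406 -0.4662]
30 -1 0 11111111 [-0.3894  0.5619  1.1199  0.4711  1.6906 -0.4463] [-0.4883  0.1397  1.6788  0.4415  1.6108 -0.5944]
30 -1 10 11111111 [-0.3712  0.6156  1.0389  0.4343  1.7833 -0.576 ] [-0.4593  0.1886  1.6221  0.3972  1.6755 -0.7205]
30 -1 20 01111111 [-0.3491  0.6662  0.9605  0.3901  1.8697 -0.7086] [-0.4261  0.2324  1.5694  0.3473  1.7338 -0.8464]
35 1 -10 00000000 None None
35 1 0 00001111 None [-0.5244  0.1755  1.6688  0.5011  1.6539  2.5087]
35 1 10 00111111 [-0.3955  0.6516  1.0125  0.5009  1.8335  2.5565] [-0.4903  0.2295  1.6041  0.45    1.7254  2.3925]
35 1 20 01111111 [-0.3699  0.7095  0.9214  0.4519  1.9312  2.4339] [-0.4521  0.
[... 1464 characters left out ...]
10 00111111 [-0.4377  0.7277  0.9624  0.6332  1.9311  2.5514] [-0.5426  0.3164  1.5701  0.5484  1.8249  2.3474]
45 1 20 00111111 [-0.4057  0.7983  0.8467  0.5787  2.0489  2.4517] [-0.4956  0.3714  1.4964  0.4808  1.9011  2.2465]
45 -1 -10 11111111 [-0.4877  0.5794  1.1954  0.7243  1.6796 -0.4087] [-0.6244  0.1867  1.7327  0.6683  1.6532 -0.6032]
45 -1 0 11111111 [-0.4654  0.6544  1.0793  0.6811  1.8077 -0.4976] [-0.586   0.2547  1.6494  0.6107  1.742  -0.6977]
45 -1 10 01111111 [-0.4377  0.7277  0.9624  0.6332  1.9311 -0.5902] [-0.5426  0.3164  1.5701  0.5484  1.8249 -0.7942]
45 -1 20 01111111 [-0.4057  0.7983  0.8467  0.5787  2.0489 -0.6899] [-0.4956  0.3714  1.4964  0.4808  1.9011 -0.8951]
```

View pics/hand.png

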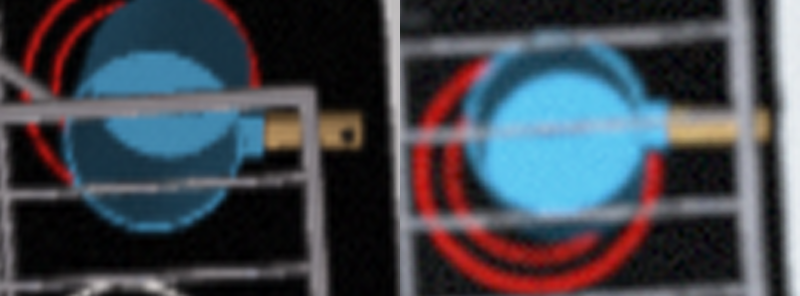

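In the z=112 mm rectification, the handle runs from about (265,132) to (361,131) in the scene half and from (668,128) to (770,126) in the top half. That puts its end at about (0.683, -0.097) and pan_grip at about (0.683, -0.073), with yaw about 2.5° off the hob. Moving to the pregrasp with a 40° lean.

```bash
cat >> m.py <<'E'
T=np.radians(40); g=np.array([.683,-.073,.112]); yaw0=-.044
def P(grip,yaw,back=0.):
    o=ori(T,yaw,-1); z=o.as_matrix()[:,2]; return list(tcp(grip,o)-z*back), list(o.as_quat())
E
python3 - <<'E'
from m import *
p=bot.read_ee_pos(); 
bot.move_ptp([.14,.40,.5],list(bot.read_orientation()))
q=np.array(bot.read_q()); q[0]=-.8; q[5]=-.5; bot.set_joints(list(q))
bot.set_gripper(.6)
bot.move_ptp(*P(g,yaw0,.22))
print(bot.read_time(),bot.read_ee_pos(),bot.read_ft_force())
bot.move_linear(*P(g,yaw0,.07),velocity=.12)
print(bot.read_time(),bot.read_ee_pos(),bot.read_ft_force())
a=viewer.grab_frame("scene");b=viewer.grab_frame("top")
ims=[]
for f,h in((a,.112),(b,.112)):
    u=proj(f,g); c,r=int(u[0]),int(u[1]); print(u)
    ims.append(cv2.resize(f["pixels"][r-50:r+50,c-65:c+65],None,fx=3,fy=3,interpolation=cv2.INTER_CUBIC))
cv2.imwrite("pics/pre.png",cv2.cvtColor(np.hstack(ims),cv2.COLOR_RGB2BGR))
E
```

```text
7.1 [ 0.6847 -0.2028  0.2686] [-0.6453  0.2423  1.1077]
8.5 [ 0.6839 -0.1066  0.1521] [ 0.4966 -0.2937  0.079 ]
[252.3471 231.6023]
[265.0219 147.6912]
```

View pics/pre.png

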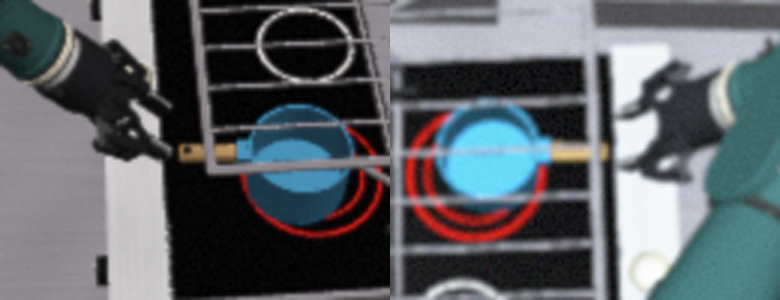

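The gripper is lined up with the handle in both views: finger-tip midpoints sit at about (169,129) and (625,137), and the offset from the handle matches the parallax of the higher tool. Now advance and grip.

```bash
python3 - <<'E'
from m import *
print(bot.move_linear(*P(g,yaw0,0),velocity=.07,until_force=8), bot.read_ee_pos(),bot.read_ft_force())
f0=np.array(bot.read_ft_force())
bot.set_gripper(0.0,40)
print(bot.read_time(),bot.read_width(),bot.read_grasp_force(),bot.read_ft_force()-f0,bot.read_ft_torque(),bot.read_ee_pos())
E
```

```text
False [ 0.6832 -0.0614  0.0982] [-0.1077  0.2941  0.8945]
10.1417 0.202850470804462 40.7820850610733 [ 0.2262 -2.251  -0.477 ] [-0.3122 -0.0722 -0.2052] [ 0.6832 -0.0614  0.0981]
```

```bash
cat >> m.py <<'E'
def pan_grip_at(px,y): # hob coords of pan axis -> grip point
    return O+hx*(px-.116)+hy*y+up*.112
WY=(warm-O)@hy
E
python3 - <<'E'
from m import *
print("warm hob",(warm-O)@hx,WY)
G0=g.copy(); G1=pan_grip_at(.052,WY)
for s in(.15,.5,1.):
    bot.move_linear(*P(G0+(G1-G0)*s,yaw0*(1-s)),velocity=.07)
    print(bot.read_time(),bot.read_ft_force(),bot.read_ft_torque(),bot.read_width())
a=viewer.grab_frame("scene");b=viewer.grab_frame("top")
ims=[cv2.resize(rect(f,.05)[200:560,100:480],None,fx=1.05,fy=1.05) for f in(a,b)]
cv2.imwrite("pics/slid.png",cv2.cvtColor(np.hstack(ims),cv2.COLOR_RGB2BGR))
E
```

```text
warm hob 0.09061034999999998 0.10083429999999997
10.725 [ 1.6988 -0.5863  2.4087] [-0.1931 -0.2038 -0.2824] 0.20469860586891606
11.8917 [ 3.5826 -0.5251  3.6679] [ 0.0417 -0.5991 -0.7537] 0.20358345857224852
13.4917 [ 5.0611 -0.3924  3.722 ] [ 0.1343 -0.7316 -0.9532] 0.20315228742869518
```

View pics/slid.png

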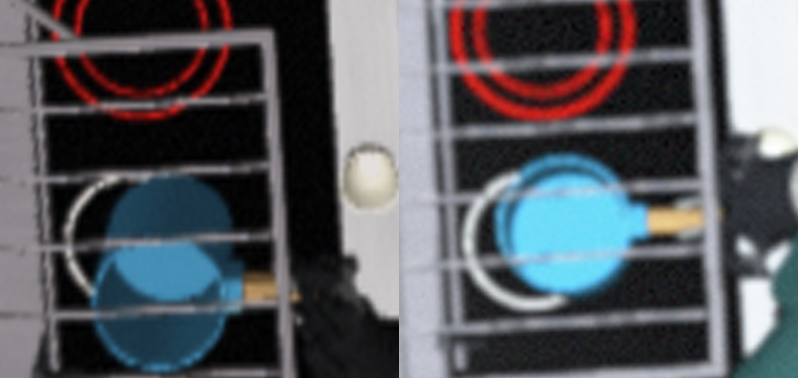

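The pan has slid level to the white ring and is about 35 mm in front of its centre, with drag about 5 N. Now back slowly to feel for the rail.

```bash
python3 - <<'E'
from m import *
bot.move_linear(*P(pan_grip_at(.066,WY),0),velocity=.03)
print(bot.read_time(),bot.read_ft_force())
h=bot.move_linear(*P(pan_grip_at(.112,WY),0),velocity=.012,until_force=5)
e=bot.read_ee_pos()
print(h,bot.read_time(),bot.read_ft_force(),bot.read_ft_torque(),"pan hob x",(np.array(e)-P(pan_grip_at(0,WY),0)[0])@hx,bot.read_width())
from m import *
for n in("top","scene"):
    f=viewer.grab_frame(n)
    for z,lab in((.124,"rim"),):
        im=cv2.resize(rect(f,z),None,fx=1,fy=1);hsv=cv2.cvtColor(im,cv2.COLOR_RGB2HSV)
        m=((hsv[...,0]>90)&(hsv[...,0]<115)&(hsv[...,1]>80)).astype(np.float32)
        k=np.full((161,161),0,np.float32);cv2.circle(k,(80,80),66,-1,-1);cv2.circle(k,(80,80),60,0,-1);cv2.circle(k,(80,80),58,1,5);
        s=cv2.filter2D(m,-1,k);s[:300]=-9e9;s[:,:120]=-9e9;i=np.unravel_index(s.argmax(),s.shape)
        p=np.array([.9-i[0]/1e3,.3-i[1]/1e3,0]);print(n,lab,p,"hob",(p-O)@hx,(p-O)@hy-WY)
    cv2.imwrite(f"pics/_{n}.png",cv2.cvtColor(rect(f,.112),cv2.COLOR_RGB2BGR))
a=[cv2.resize(cv2.imread(f"pics/_{n}.png")[300:520,140:410],None,fx=1.48,fy=1.48) for n in("scene","top")]
cv2.imwrite("pics/rail.png",np.hstack(a))
E
```

```text
14.2083 [ 1.0992 -6.4192  6.4348]
True 16.7167 [-0.9591 -2.2639  2.5932] [-0.1345  0.0241  0.1108] pan hob x 0.09747569778412542 0.20226769267067665
top rim [0.477 0.083 0.   ] hob 0.09979919999999998 -0.005552000000000043
scene rim [0.469 0.081 0.   ] hob 0.09827459999999998 0.0025523999999999547
```

View pics/rail.png

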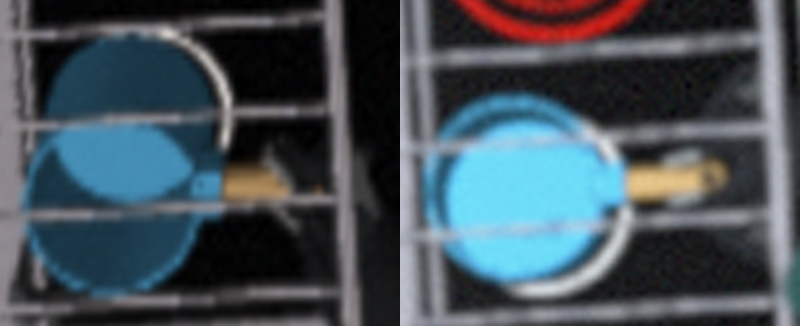

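The pan is at hob x ≈ 0.098 with sideways error within about 5 mm, and the handle is roughly straight. The residual force is low, so I'll confirm contact with small nudges.

```bash
python3 - <<'E'
from m import *
p=np.array(bot.read_ee_pos())
for i in range(8):
    p=p+hx*.001
    h=bot.move_linear(list(p),velocity=.01,until_force=10)
    F=np.array(bot.read_ft_force()); print(h,bot.read_time(),F,F@hx,(np.array(bot.read_ee_pos())-P(pan_grip_at(0,WY),0)[0])@hx)
    if h or F@hx<-13: break
E
```

```text
False 17.2 [ 0.7998 -5.6145  3.5755] -5.652167349413483 0.09746305559706056
False 17.45 [-0.1107 -8.6781  3.9043] -8.656852994533391 0.09742910175881113
False 17.7 [ -1.4936 -12.2628   4.4534] -12.153787126914082 0.09748891765095154
False 17.95 [ -1.8153 -14.9039   4.7188] -14.771457354114512 0.09749208390911826
```

Contact confirmed: the position stays at 0.0975 while the force climbs. Relax the push, release, retract and check.

```bash
python3 - <<'E'
from m import *
p=np.array(bot.read_ee_pos())+hx*.0015
bot.move_linear(list(p),velocity=.01)
print(bot.read_ft_force())
bot.set_gripper(.55)
print(bot.read_width(),bot.read_ft_force(),bot.read_time())
z=ori(T,0,-1).as_matrix()[:,2]
bot.move_linear(list(p-z*.05),velocity=.06); bot.move_linear(list(p-z*.22),velocity=.12)
print(bot.read_ft_force(),bot.read_time())
ims=[]
for n in("scene","top"):
    f=viewer.grab_frame(n)
    print(n,handle(f)); im=rect(f,.124);hsv=cv2.cvtColor(im,cv2.COLOR_RGB2HSV)
    m=((hsv[...,0]>90)&(hsv[...,0]<115)&(hsv[...,1]>80)).astype(np.float32)
    k=np.zeros((161,161),np.float32);cv2.circle(k,(80,80),66,-1,-1);cv2.circle(k,(80,80),60,0,-1);cv2.circle(k,(80,80),58,1,5)
    s=cv2.filter2D(m,-1,k);s[:300]=-9e9;s[:,:120]=-9e9;i=np.unravel_index(s.argmax(),s.shape)
    q=np.array([.9-i[0]/1e3,.3-i[1]/1e3,0]);print(n,q,"hob",(q-O)@hx,(q-O)@hy-WY)
    ims.append(cv2.resize(rect(f,.112)[300:520,140:410],None,fx=1.48,fy=1.48))
cv2.imwrite("pics/rel.png",cv2.cvtColor(np.hstack(ims),cv2.COLOR_RGB2BGR))
E
```

```text
[-0.6474 -7.837   4.3714]
0.5462517299517964 [-0.5212 -0.3918  0.5443] 18.7417
[-0.0784 -0.5674 -0.7477] 21.2917
scene (((323.9393310546875, 423.544189453125), (19.316572189331055, 64.36080932617188), 87.61405944824219), array([[ 0.4848,  0.0086],
       [ 0.4874, -0.0557],
       [ 0.4681, -0.0565],
       [ 0.4655,  0.0078]], dtype=float32))
scene [0.469 0.081 0.   ] hob 0.09827459999999998 0.0025523999999999547
top (((328.85980224609375, 421.58343505859375), (25.61444664001465, 64.63208770751953), 85.8150863647461), array([[ 0.4888,  0.0043],
       [ 0.4935, -0.0602],
       [ 0.468 , -0.062 ],
       [ 0.4633,  0.0024]], dtype=float32))
top [0.478 0.083 0.   ] hob 0.09974019999999997 -0.0065503000000000505
```

View pics/rel.png

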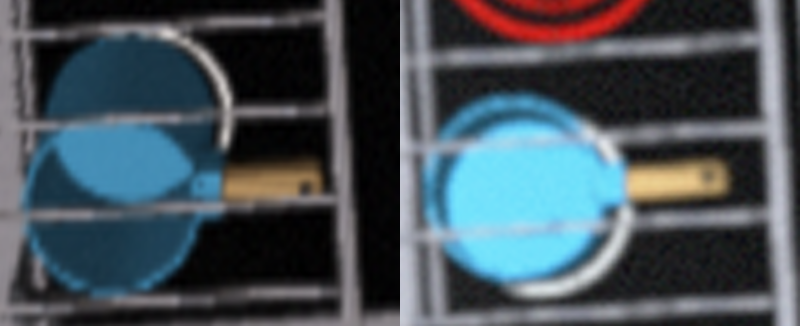

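The pan is free against the rail, with its handle along the hob axis within about 1–2°. It is centred sideways within a few mm, and the gripper is clear.

```bash
python3 -c "
from station import bot
print(bot.close_job())"
```

```text
the job is handed in; nothing more can be done
None
```

I handed the job in with the pan against the rail, centred on the white ring to within about 7 mm, its handle straight out to the front and the gripper clear. The job did not report a pass or fail.

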